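# Check shot with the spring impact tester

### The arm

A 7-joint arm with a two-finger parallel gripper is mounted at the origin on the work surface; the furniture and walls round the work are solid. World frame = base frame: x ahead of the robot, y to its left, z up, the work surface at z = 0. Lengths are in m, angles in degrees, forces in N, time in s.
With the tool pointing down it reaches from about 0.4 to 0.925 m from the base axis. Payload 5.6 kg.
Tool frame: the origin (TCP) lies between the finger pads; the fingertips stand 19 mm ahead of it and the grasp point (between the pads) is the TCP; z points along the fingers, y is the line along which they close (so a half turn about z gives the same grasp; the last joint's range is limited). The gripper opens to 85 mm and grips with 20 to 120 N. Pads are 22 mm wide; open, the fingers measure 114 mm over their backs; the gripper's body (76 mm by 85 mm) begins 54 mm behind the grasp point. The pads swing forward as they close: fully open they stand 13 mm farther back than shut.
Start: joints at [-66.406, 26.786, -0.665, 91.828, 0.344, 61.387, -3.226], TCP at [0.286, 0.584, 0.25] pointing down, gripper open.
Joint ranges: [-144.91, 144.91], [-17.63, 115.5], [-89.93, 88.59], [15.96, 139.68], [-74.01, 254.01], [8.47, 105.57], [-167.45, 167.45]. Speed limits (degrees/s): [147.25, 147.25, 180, 180, 180, 180, 180].

### API

Orientations are given as a 3x3 rotation matrix whose columns are the frame's x, y, z axes.
In Python, from bench import manip gives the robot as it stands.
- The arm moves only by the shell command python3 -m inch 'ROWS' [FORCE]. ROWS is JSON, one flat list of numbers, 7 for each row, row after row: the closure in counts, from 0 (fully open) to 255 (shut), then the shift along the world's x, y, z in m, then the turn, a rotation vector about the world's x, y, z in degrees. A call has 1 to 12 rows; each row is the pose to reach, as a shift and turn from the pose commanded when the call began; what a row does not reach only later rows make up. A row lasts 1/12 s, in which the tool goes at most 41.7 mm and 7.16 degrees, less where a joint would pass 70% of its speed; a pose out of reach is approached as far as the arm can. A call with a gripper value outside its range is refused whole. The fingers move at their own pace and stop on an object; FORCE is the grip in N (left out, the last holds). Time passes only in rows, so rows that repeat a pose let the fingers close. It gives the time, the measured TCP pose, the force, the opening and the grip force at its end, in the units of the state.
- manip.get_state(): the state, without advancing time (a new reading comes with each control period).
- manip.grab_frame(name): name is "side" or "top" or "wrist"; returns the picture (480x640x3 uint8, red, green, blue); there is no depth.
- manip.camera_info(name): a dict with "camera_matrix" (3x3 intrinsics, pixels), "R" (3x3) and "t" (3): a world point X has camera coordinates R X + t; the wrist camera has in their place "tool_from_camera" (4x4, takes a point from camera to tool coordinates, whose origin is the TCP and whose axes are the flange's). Camera axes: x right, y down, z forward; pixel columns grow to the right and rows downward; lengths in m; the calibration is good to about 2 mm. A picture is of the moment at which its call begins: read the wrist's pose just before it. camera_info takes no time and is no camera call.
- manip.hand_in(): hands the job in; it is judged then, once.
Trained networks look in the newest picture that a camera, given by its name, has taken for a name from the list of things; names that differ only in an ending like _2 or _b are one class to them, and where a whole thing is asked for, a point or a joint stands for the part that bears it (a point fixed in the world has none). Each returns a list of dicts, best first, with "confidence" (0 to 1); they miss things now and then, are a little off and sometimes report something else, mostly with a low value. They report only what shows in the picture. A call takes as long as a camera call.
- manip.outline_of(name, camera): "mask" (480x640 bool, what is visible of it) and "box" ([centre column, centre row, width, height] in pixels, round what is visible of it).
- manip.landmark_of(name, camera): "centre" ([row, column] in pixels: a listed point, or the origin of a listed thing).
The state is a dict: "t": time; "joint_pos": joint angles; "joint_velocities": joint speeds; "joint_efforts": joint torques, N m; "position": TCP position; "tool_rot": TCP orientation; "contact_force": force on the tool from outside, world axes, zero at the start; "wrist_torque": the same for the moment, N m; "finger_gap": finger opening in m; "grip_force": force on a finger pad.
Only numpy, scipy, OpenCV 4.12 (cv2) and the standard library are available. Lean on these libraries where they do the work, as an engineer would, in place of code of your own. Each camera call takes 0.05 s, during which the arm holds its last target. There are 200 camera calls.

### The job

Take a check shot with the bench impact tester: slide the orange drag pointer fully home to zero, toward the striker, then draw the striker back by its black handle until the hidden sear holds it, without forcing it against the rear stop, and let go. Then press the red trip button gently so that the striker fires and throws the pointer out. Do not touch the pointer while the striker is cocked, and leave the bottle, cups and marker alone.

Things in the scene. Friction and masses are not known exactly. Their poses are not given: they have to be found in the camera images.
- tester: Bench impact tester, fixed: base plate 310 x 90 mm (top 20 mm high), grey block (top 66 mm high), blue rear housing 105 x 80 mm (top 70 mm high) at one end. Origin on the counter under the centre of the base; z up; +x points along it toward the blue housing, the way the striker is drawn. Striker, pointer and button lie in its y = 0 plane.
- striker: Sprung bar sliding along the tester's x, with an upright black post 16 mm in diameter, free from 69 to 118 mm high. Origin: centre of the post's top, x = -28 mm in the tester's frame at rest. Drawn to +x; spring 200 N/m, no preload. A hidden sear catches at a draw between 26 and 46 mm, different each run; let go after that, it stays there. Keep its path clear when it fires.
- rear_stop: Hidden hard stop pad in the blue housing; origin: centre of its front face. As the sear climbs the striker's tooth, from about 17 to 6 mm before the catch, it adds 2 to 3 N to the pull; it snaps in at the catch. 2.5 mm beyond the catch, wherever that is, the tooth meets this stop, and must press on it with less than 12 N.
- drag_pointer: Brass slide with an upright orange post 10 mm in diameter, free from 66 to 108 mm high, by a white scale. Origin: centre of the post's top. Slides along the tester's x, stays where left by friction (0.6 N). At zero, a firm stop, it is at x = -92 mm in the tester's frame; it moves up to 55 mm from there to -x, away from the striker. Starts off zero.
- trip_button: Red push button 26 mm in diameter on the blue housing. Origin: centre of its top face, 84 mm above the counter when up, x = 95 mm in the tester's frame. Travels 10 mm down to a hard end; the sear lets go after 5 to 8 mm at 4 to 9 N. Springs up when let go. Press with less than 20 N.
- reagent_bottle: White plastic bottle with a white cap, 58 mm across and 126 mm tall, standing near; origin at the centre of its underside. Not to be disturbed.
- sample_cup_a: Sample cup with a blue lid, 61 mm across and 63 mm tall; origin at the centre of its underside. Not to be disturbed.
- sample_cup_b: A second such sample cup with a blue lid, 61 mm across and 63 mm tall; origin at the centre of its underside. Not to be disturbed.
- marker: Blue felt marker 133 mm long, 21 mm thick, lying on the counter; origin at the underside of its middle. Not to be disturbed.

How it is judged (in metres and radians):
On the way, in this order (a step that is already met when the one before it is completed fails the run):
1. the drag pointer is at zero, within 3 mm, with the striker at rest (x of drag_pointer in the frame of tester above -0.095 m and x of striker in the frame of tester below -0.023 m), for 0.2 s.
2. the striker is held back by the sear alone, at least 24 mm drawn, nothing touching it, the pointer still within 4 mm of zero (x of striker in the frame of tester above -0.004 m and contact force between each of the arm, the fingers and striker below 0.1 N and linear speed of striker below 0.02 m/s and x of drag_pointer in the frame of tester above -0.096 m), for 0.3 s.
3. the striker, touched by nothing, has flown home and thrown the pointer at least 8 mm from zero (x of striker in the frame of tester below -0.02 m and x of drag_pointer in the frame of tester below -0.1 m and contact force between each of the fingers, the arm and striker below 0.1 N and contact force between each of the fingers, the arm and drag_pointer below 0.1 N), for 0.1 s.
At the end, for the whole second after the job is handed in: The striker is home within 5 mm of its rest place and still, the drag pointer stands still at least 8 mm from zero where the shot threw it, and the trip button is up within 2.5 mm (x of striker in the frame of tester between -0.033 and -0.023 m and linear speed of each of striker, drag_pointer below 0.02 m/s and x of drag_pointer in the frame of tester below -0.1 m and z of trip_button in the frame of tester above 0.0815 m); the robot touches nothing.
It fails at once if the striker is forced against the rear stop with more than 12 N (contact force between striker and rear_stop above 12 N).
It fails at once if the trip button is pressed with more than 20 N (contact force between any of the fingers, the arm and trip_button above 20 N).
It fails at once if the pointer is touched while the striker is drawn back more than 24 mm (x of striker in the frame of tester above -0.004 m and contact force between any of the fingers, the arm and drag_pointer above 0.5 N).
It fails at once if a bystander is moved more than 15 mm (distance of any of reagent_bottle, sample_cup_a, sample_cup_b, marker from where it was at the start of the episode above 0.015 m).
It also fails if it takes over 61 s, if anything falls off the work surface, if the arm or the gripper's body presses on something with over 40 N, if the wrist force passes 120 N, or if a joint passes its speed limit or range.

## Working session

There is one attempt and no reset: what is moved stays moved. The work goes in short steps, Python scripts to look and compute and a shell command to move; the robot and the scene stay as the last step left them, time stands still between calls to the robot, and variables do not carry over. Pictures are saved under pics/ and viewed, at most 10 in all, crops included, and the job is handed in when it is done.

```bash
mkdir -p pics; cat > h.py <<'E'
from bench import manip
import numpy as np, cv2
def cam(n):
    c=manip.camera_info(n);K=np.array(c["camera_matrix"])
    if n=="wrist":
        s=manip.get_state();T=np.eye(4);T[:3,:3]=np.array(s["tool_rot"]);T[:3,3]=s["position"]
        T=T@np.array(c["tool_from_camera"]);R=T[:3,:3].T;return K,R,-R@T[:3,3]
    return K,np.array(c["R"]),np.array(c["t"])
def ray(C,rc,z):
    K,R,t=C;d=R.T@np.linalg.solve(K,[rc[1],rc[0],1.]);o=-R.T@t
    return o+d*(z-o[2])/d[2]
def proj(C,X):
    K,R,t=C;p=K@(R@np.array(X)+t);return p[:2]/p[2]
def tri(obs):
    A=[];b=[]
    for (K,R,t),rc in obs:
        d=R.T@np.linalg.solve(K,[rc[1],rc[0],1.]);d/=np.linalg.norm(d);o=-R.T@t
        P=np.eye(3)-np.outer(d,d);A.append(P);b.append(P@o)
    X=np.linalg.solve(sum(A),sum(b));return X,[np.linalg.norm(P@X-q) for P,q in zip(A,b)]
def shot(n,f):
    C=cam(n);im=manip.grab_frame(n);cv2.imwrite("pics/"+f,im[:,:,::-1]);return C
E
python3 - <<'E'
from h import *
np.set_printoptions(precision=4,suppress=True)
Z=dict(striker=.118,drag_pointer=.108,trip_button=.084,tester=0,reagent_bottle=0,sample_cup_a=0,marker=0)
O={}
for n in("side","top"):
    C=shot(n,n+"1.png")
    for k,z in Z.items():
        for r in manip.landmark_of(k,n)[:3]:
            print(n,k,round(r["confidence"],2),np.round(r["centre"]),ray(C,r["centre"],z))
            O.setdefault(k,{}).setdefault(n,(C,r["centre"]))
for k,v in O.items():
    if len(v)==2: print(k,*tri(v.values()))
s=manip.get_state();print(s["t"],s["position"],s["tool_rot"],s["contact_force"])
a=[cv2.imread(f"pics/{n}1.png") for n in("side","top")]
cv2.imwrite("pics/both.png",cv2.resize(np.vstack(a),None,fx=.62,fy=.62))
E
```

```text
side striker 0.83 [232. 243.] [0.5356 0.0646 0.118 ]
side striker 0.28 [200. 325.] [ 0.6163 -0.0824  0.118 ]
side drag_pointer 0.63 [198. 251.] [0.6196 0.0599 0.108 ]
side trip_button 0.68 [299. 234.] [0.4187 0.07   0.084 ]
side tester 0.91 [270. 247.] [0.5196 0.0676 0.    ]
side reagent_bottle 0.86 [197. 223.] [0.6975 0.1388 0.    ]
side reagent_bottle 0.35 [196. 250.] [ 0.7035  0.0811 -0.    ]
side sample_cup_a 0.9 [200. 329.] [ 0.701  -0.0913  0.    ]
side sample_cup_a 0.75 [196. 278.] [0.7056 0.0206 0.    ]
side marker 0.58 [363. 408.] [ 0.3457 -0.2444  0.    ]
side marker 0.47 [198. 225.] [0.6938 0.1329 0.    ]
top striker 0.96 [223. 240.] [0.5417 0.0622 0.118 ]
top drag_pointer 0.48 [181. 245.] [0.6214 0.0583 0.108 ]
top trip_button 0.6 [295. 235.] [0.4192 0.0703 0.084 ]
top tester 0.77 [251. 246.] [0.5132 0.0673 0.    ]
top reagent_bottle 0.68 [163. 216.] [0.694  0.1353 0.    ]
top sample_cup_a 0.78 [158. 270.] [0.7069 0.0264 0.    ]
top sample_cup_a 0.71 [164. 321.] [ 0.6962 -0.079   0.    ]
top marker 0.92 [339. 407.] [ 0.3468 -0.247   0.    ]
striker [0.5453 0.0661 0.1022] [np.float64(0.0012184520576810423), np.float64(0.0012184520576810419)]
drag_pointer [0.623  0.0599 0.1031] [np.float64(0.000778436389070509), np.float64(0.0007784363890704984)]
trip_button [0.4193 0.0703 0.0829] [np.float64(0.00011564088428666485), np.float64(0.00011564088428669337)]
tester [0.5101 0.0647 0.0181] [np.float64(0.00013438721154898742), np.float64(0.0001343872115489985)]
reagent_bottle [0.6909 0.135  0.0089] [np.float64(0.001703621395674436), np.float64(0.0017036213956744936)]
sample_cup_a [ 0.6353 -0.0391  0.1295] [np.float64(0.05460399740262611), np.float64(0.05460399740262605)]
marker [ 0.3469 -0.2464 -0.0034] [np.float64(0.0012684430338006161), np.float64(0.0012684430338005895)]
0.8 [0.2856 0.5839 0.2503] [[-0.8983  0.4393  0.0001]
 [ 0.4393  0.8983  0.0001]
 [-0.      0.0001 -1.    ]] [ 1.0089 -0.0899  0.3944]
```

View pics/both.png

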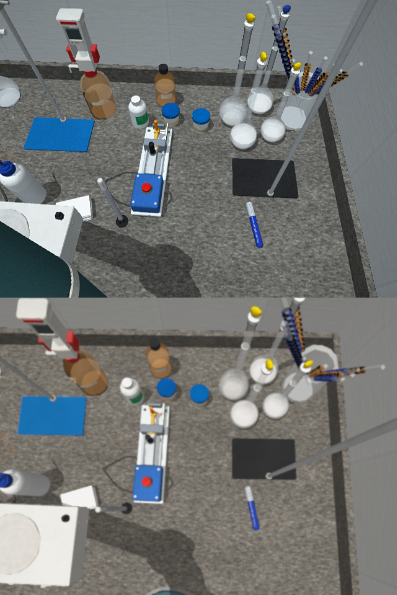

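The side view (shown at 0.62 scale) has the tester running from the blue housing at (147,190) to the pointer at (155,125). The bottle and two cups stand behind it, and a thin rod stands to its left at (110,200). I'll look closer at that rod.

```bash
python3 - <<'E'
import cv2,numpy as np
a=cv2.imread("pics/side1.png")[150:390,130:390];b=cv2.imread("pics/top1.png")[130:370,90:350]
cv2.imwrite("pics/c.png",cv2.resize(np.hstack([a,b]),(800,369)))
E
```

```text
(no output)
```

View pics/c.png

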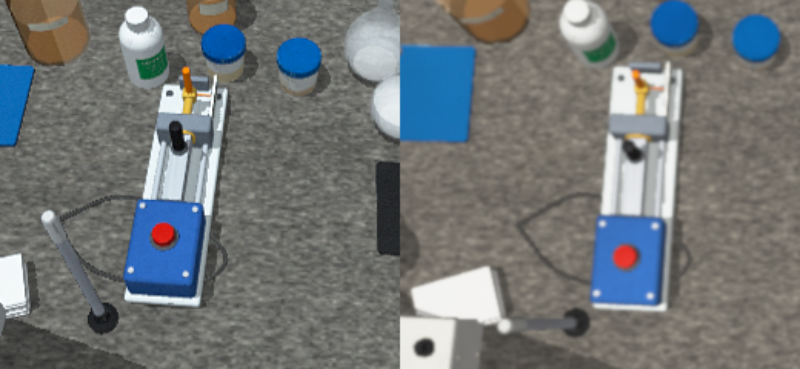

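The crop shows the orange post, the black handle and the red button clear of clutter. A thin upright rod stands left of and in front of the housing. I'll locate it and plan.

```bash
python3 - <<'E'
from h import *
np.set_printoptions(precision=4,suppress=True)
S=cam("side");T=cam("top")
for n,a,b in(("rodbase",(357,196),(339,203)),("rodtop",(291,161),(343,157)),("ambercap",(108,263),(73,245)),("bottlecap",(157,218),(131,208)),
 ("ptrtop",(150+70/1.538,130+187/1.538),(130+73/1.538,90+(635-400)/1.538)),("strtop",(150+125/1.538,130+176/1.538),(130+148/1.538,90+(630-400)/1.538))):
    print(n,*tri([(S,a),(T,b)]))
s=manip.get_state();print(s["joint_pos"],s["tool_rot"])
E
```

```text
rodbase [ 0.3409  0.1417 -0.0052] [np.float64(0.001043581989546864), np.float64(0.0010435819895468674)]
rodtop [0.3379 0.1383 0.277 ] [np.float64(0.001071022282158024), np.float64(0.0010710222821581053)]
ambercap [0.8002 0.0533 0.1667] [np.float64(0.003625985452782395), np.float64(0.0036259854527824166)]
bottlecap [0.7175 0.1336 0.1072] [np.float64(0.0033051443581435087), np.float64(0.0033051443581435477)]
ptrtop [0.6312 0.062  0.1004] [np.float64(0.0013428828097930645), np.float64(0.001342882809793062)]
strtop [0.5357 0.0616 0.1212] [np.float64(9.722327885305335e-05), np.float64(9.722327885306474e-05)]
[-66.4082  26.7841  -0.6647  91.8269   0.3434  61.3862  -3.2244] [[-0.8983  0.4393  0.0001]
 [ 0.4393  0.8983  0.0001]
 [-0.      0.0001 -1.    ]]
```

```bash
python3 -m inch '[255,0.314,-0.524,0,0,0,22.9, 255,0.314,-0.524,0,0,0,22.9, 255,0.314,-0.524,0,0,0,22.9, 255,0.314,-0.524,0,0,0,22.9, 255,0.314,-0.524,0,0,0,22.9, 255,0.314,-0.524,0,0,0,22.9, 255,0.314,-0.524,0,0,0,22.9, 255,0.314,-0.524,0,0,0,22.9, 255,0.314,-0.524,0,0,0,22.9, 255,0.314,-0.524,0,0,0,22.9, 255,0.314,-0.524,0,0,0,22.9, 255,0.314,-0.524,0,0,0,22.9]' 40
```

```text
t: 1.8
position: [0.5434, 0.1532, 0.2507]
tool_rot: [[-0.998, 0.055, 0.001], [0.055, 0.998, 0.0], [-0.001, 0.0, -1.0]]
contact_force: [0.3, -0.2, -0.7]
finger_gap: 0.0002
grip_force: 0.0
```

```bash
python3 -m inch '[255,0.057,-0.095,0,0,0,0, 255,0.057,-0.095,0,0,0,0, 255,0.057,-0.095,0,0,0,0, 255,0.057,-0.095,0,0,0,0, 255,0.057,-0.095,0,0,0,0]'
python3 - <<'E'
from h import *
np.set_printoptions(precision=4,suppress=True)
C=shot("wrist","w1.png")
for k,z in dict(striker=.118,drag_pointer=.108,trip_button=.084).items():
    for r in manip.landmark_of(k,"wrist")[:2]: print(k,round(r["confidence"],2),np.round(r["centre"]),ray(C,r["centre"],z))
print(manip.get_state()["position"])
E
```

```text
t: 2.22
position: [0.6001, 0.0579, 0.2501]
tool_rot: [[-0.998, 0.059, -0.0], [0.059, 0.998, -0.0], [0.0, -0.0, -1.0]]
contact_force: [-1.3, 0.7, 0.4]
finger_gap: -0.0
grip_force: 0.0
striker 0.69 [137. 325.] [0.5397 0.0635 0.118 ]
drag_pointer 0.6 [267. 329.] [0.6283 0.0615 0.108 ]
trip_button 0.42 [ 98. 326.] [0.5162 0.0657 0.084 ]
[0.599  0.0621 0.2503]
```

View pics/w1.png

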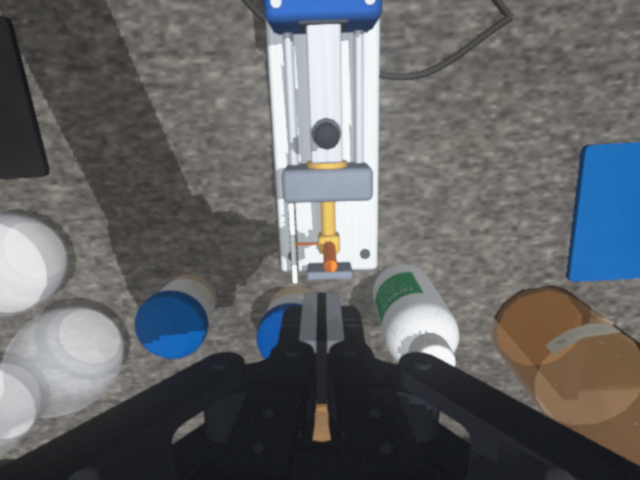

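The wrist view shows the orange post top at (330,267), the black handle at (326,134), and nothing on the axis behind the pointer above bracket height. I'll descend behind the pointer.

```bash
python3 -m inch '[255,0.056,-0.001,0,0,0,0, 255,0.056,-0.001,0,0,0,0, 255,0.056,-0.001,-0.04,0,0,0, 255,0.056,-0.001,-0.08,0,0,0, 255,0.056,-0.001,-0.115,0,0,0, 255,0.056,-0.001,-0.138,0,0,0, 255,0.056,-0.001,-0.148,0,0,0, 255,0.056,-0.001,-0.148,0,0,0, 255,0.056,-0.001,-0.148,0,0,0]'
python3 - <<'E'
from h import *
np.set_printoptions(precision=4,suppress=True)
C=shot("wrist","w2.png")
for k,z in dict(striker=.118,drag_pointer=.108).items():
    for r in manip.landmark_of(k,"wrist")[:2]: print(k,round(r["confidence"],2),np.round(r["centre"]),ray(C,r["centre"],z))
print(manip.get_state()["position"],manip.get_state()["contact_force"])
E
```

```text
t: 3.17
position: [0.656, 0.06, 0.1031]
tool_rot: [[-0.999, 0.054, 0.001], [0.054, 0.999, 0.0], [-0.001, 0.0, -1.0]]
contact_force: [1.1, -0.1, 0.8]
finger_gap: 0.0
grip_force: 0.0
striker 0.25 [330. 268.] [0.6427 0.045  0.118 ]
drag_pointer 0.64 [269. 320.] [0.6279 0.0613 0.108 ]
[0.657  0.0595 0.1047] [-0.0304  0.89   -0.335 ]
```

View pics/w2.png

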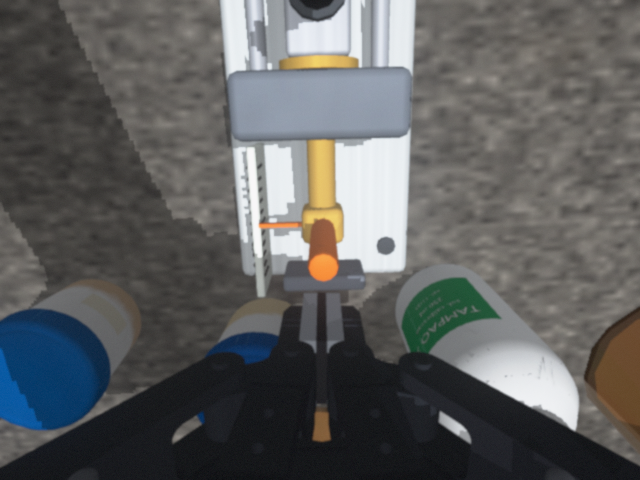

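The finger sits behind the orange post, whose top is at (323,267), on axis and clear of the bottle and cup. Now I'll push toward zero.

```bash
python3 -m inch '[255,-0.007,0,0,0,0,0, 255,-0.014,0,0,0,0,0, 255,-0.020,0.001,0,0,0,0, 255,-0.025,0.001,0,0,0,0, 255,-0.029,0.001,0,0,0,0, 255,-0.031,0.001,0,0,0,0, 255,-0.032,0.001,0,0,0,0]'; for i in 1; do python3 -m inch '[255,-0.001,0,0,0,0,0, 255,-0.002,0,0,0,0,0, 255,-0.002,0,0,0,0,0]'; done;  python3 -m inch '[255,-0.001,0,0,0,0,0, 255,-0.002,0,0,0,0,0, 255,-0.002,0,0,0,0,0]'
```

```text
t: 3.9
position: [0.6233, 0.0602, 0.1025]
tool_rot: [[-0.998, 0.055, 0.0], [0.055, 0.998, 0.0], [-0.0, 0.0, -1.0]]
contact_force: [0.4, -0.3, 0.1]
finger_gap: -0.0004
grip_force: 0.3
t: 4.15
position: [0.6215, 0.06, 0.1022]
tool_rot: [[-0.998, 0.055, -0.0], [0.055, 0.998, -0.0], [0.0, -0.0, -1.0]]
contact_force: [-0.6, -0.4, -0.2]
finger_gap: 0.0
grip_force: 0.1
t: 4.4
position: [0.6194, 0.06, 0.1022]
tool_rot: [[-0.998, 0.055, -0.0], [0.055, 0.998, 0.0], [0.0, -0.0, -1.0]]
contact_force: [0.3, -1.2, 0.1]
finger_gap: -0.0001
grip_force: 0.1
```

```bash
for i in 1; do python3 -m inch '[255,-0.0008,0,0,0,0,0, 255,-0.0015,0,0,0,0,0, 255,-0.0015,0,0,0,0,0]'|grep -E "posi|force"; done
python3 -m inch '[255,-0.0008,0,0,0,0,0, 255,-0.0015,0,0,0,0,0, 255,-0.0015,0,0,0,0,0]'|grep -E "posi|force"
python3 - <<'E'
from h import *
C=shot("wrist","w3.png")
for r in manip.landmark_of("drag_pointer","wrist")[:2]: print(r["confidence"],r["centre"],ray(C,r["centre"],.108))
print([manip.get_state()["contact_force"][0]])
E
```

```text
position: [0.6192, 0.06, 0.1024]
contact_force: [4.7, 0.0, -2.9]
grip_force: 2.5
position: [0.6191, 0.0599, 0.1026]
contact_force: [8.8, 0.3, -6.7]
grip_force: 4.3
0.6 [309.2, 325.5] [0.6045524  0.06216391 0.108     ]
[np.float64(7.839707688218807)]
```

Firm stop reached, with the pointer at zero. Next I'll retreat, lift over it and come down between pointer and striker.

```bash
python3 -m inch '[255,0.010,0,0,0,0,0, 255,0.018,0,0,0,0,0, 255,0.018,0,0.035,0,0,0, 255,0.018,0,0.065,0,0,0, 255,-0.010,0.001,0.065,0,0,0, 255,-0.035,0.002,0.065,0,0,0, 255,-0.0437,0.002,0.065,0,0,0, 255,-0.0437,0.002,0.065,0,0,0]'
python3 - <<'E'
from h import *
C=shot("wrist","w4.png")
for k,z in dict(striker=.118,drag_pointer=.108).items():
    for r in manip.landmark_of(k,"wrist")[:2]: print(k,round(r["confidence"],2),np.round(r["centre"]),ray(C,r["centre"],z))
S=shot("side","s4.png")
for k,z in dict(striker=.118,drag_pointer=.108).items():
    for r in manip.landmark_of(k,"side")[:2]: print(k,round(r["confidence"],2),np.round(r["centre"]),ray(S,r["centre"],z))
print(manip.get_state()["position"])
E
```

```text
t: 5.67
position: [0.5708, 0.0621, 0.1673]
tool_rot: [[-0.999, 0.055, -0.002], [0.055, 0.999, 0.0], [0.002, 0.0, -1.0]]
contact_force: [0.9, -0.3, -0.5]
finger_gap: 0.0001
grip_force: 0.0
striker 0.79 [221. 319.] [0.54123552 0.06292162 0.118     ]
drag_pointer 0.69 [372. 160.] [ 0.62030463 -0.02450059  0.108     ]
striker 0.95 [232. 246.] [0.53737628 0.05992838 0.118     ]
drag_pointer 0.49 [206. 246.] [0.60025769 0.0673168  0.108     ]
[0.57373827 0.06187502 0.16700749]
```

View pics/w4.png

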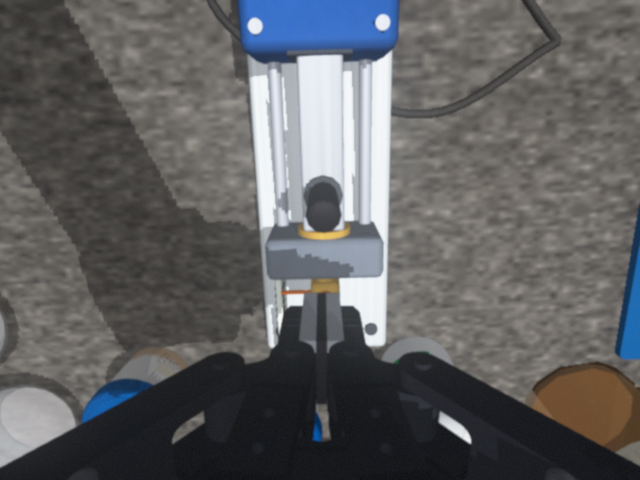

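The handle top is at (322,213), straight ahead of the fingers, and the pointer is hidden behind them. I'll descend into the gap.

```bash
python3 -m inch '[255,0,0,-0.03,0,0,0, 255,0,0,-0.053,0,0,0, 255,0,0,-0.063,0,0,0, 255,0,0,-0.063,0,0,0, 255,0,0,-0.063,0,0,0]'; python3 -m inch '[255,-0.004,0,0,0,0,0, 255,-0.008,0.0003,0,0,0,0, 255,-0.011,0.0005,0,0,0,0, 255,-0.013,0.0005,0,0,0,0, 255,-0.013,0.0005,0,0,0,0]'
```

```text
t: 6.38
position: [0.5732, 0.0619, 0.1041]
tool_rot: [[-0.998, 0.055, -0.001], [0.055, 0.998, -0.0], [0.001, -0.0, -1.0]]
contact_force: [0.6, -0.1, 0.4]
finger_gap: -0.0003
grip_force: 0.0
t: 6.8
position: [0.5596, 0.0627, 0.105]
tool_rot: [[-0.998, 0.055, 0.001], [0.055, 0.998, 0.0], [-0.001, 0.0, -1.0]]
contact_force: [0.5, 0.2, 0.4]
finger_gap: -0.0
grip_force: 0.0
```

```bash
cat > f.py <<'E'
from bench import manip
import numpy as np
a=[]
for i in range(4):
    s=manip.get_state();a.append([*s["position"],*s["contact_force"]]);manip.grab_frame("wrist")
m=np.mean(a,0);print(round(s["t"],2),"pos",m[:3].round(4),"F",m[3:].round(2))
E
python3 f.py
python3 -m inch '[255,-0.002,0,0,0,0,0, 255,-0.004,0.0002,0,0,0,0, 255,-0.004,0.0002,0,0,0,0]'>/dev/null; python3 f.py
python3 -m inch '[255,-0.002,0,0,0,0,0, 255,-0.004,0.0002,0,0,0,0, 255,-0.004,0.0002,0,0,0,0]'>/dev/null; python3 f.py
python3 -m inch '[255,-0.002,0,0,0,0,0, 255,-0.002,0.0001,0,0,0,0]'>/dev/null; python3 f.py
python3 -m inch '[255,-0.002,0,0,0,0,0, 255,-0.002,0.0001,0,0,0,0]'>/dev/null; python3 f.py
python3 -m inch '[255,-0.002,0,0,0,0,0, 255,-0.002,0.0001,0,0,0,0]'>/dev/null; python3 f.py
python3 -m inch '[255,-0.002,0,0,0,0,0, 255,-0.002,0.0001,0,0,0,0]'>/dev/null; python3 f.py
```

```text
6.95 pos [0.5599 0.0626 0.1048] F [0.2  0.21 0.16]
7.4 pos [0.5558 0.0627 0.1042] F [ 0.32 -0.16 -0.19]
7.85 pos [0.5518 0.0628 0.1043] F [ 0.98 -0.72 -0.66]
8.22 pos [0.5499 0.0629 0.1043] F [ 1.31 -1.25 -0.15]
8.58 pos [0.5479 0.063  0.1043] F [ 1.68 -1.21 -0.78]
8.95 pos [0.546  0.0631 0.1044] F [ 3.   -1.74 -1.11]
9.32 pos [0.5443 0.0631 0.1044] F [ 4.27 -2.55 -1.43]
```

```bash
python3 - <<'E'
from h import *
C=shot("wrist","w5.png")
for k,z in dict(striker=.118).items():
    for r in manip.landmark_of(k,"wrist")[:2]: print(k,round(r["confidence"],2),np.round(r["centre"]),ray(C,r["centre"],z))
a=cv2.imread("pics/w5.png")[180:460,200:440];cv2.imwrite("pics/w5c.png",cv2.resize(a,None,fx=2,fy=2))
E
```

```text
striker 0.67 [309. 323.] [0.5253577  0.06480889 0.118     ]
```

View pics/w5c.png

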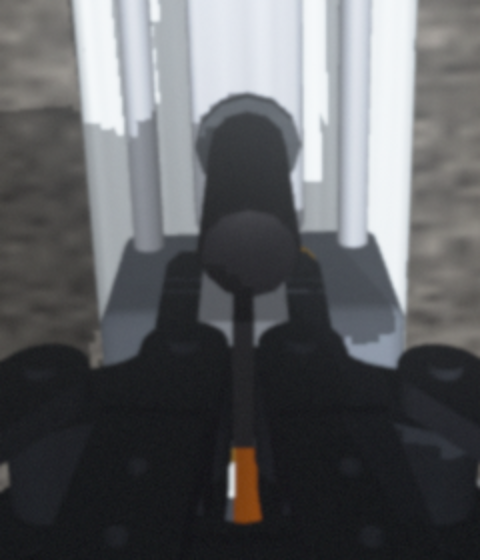

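The post (crop (250,250)) sits about 1.5 mm to +y of the finger slit at (242,300), so I'll correct the y while drawing.

```bash

python3 -m inch '[255,-0.001,0.0015,0,0,0,0, 255,-0.002,0.0015,0,0,0,0]'>/dev/null; python3 f.py
python3 -m inch '[255,-0.001,0,0,0,0,0, 255,-0.002,0.0001,0,0,0,0]'>/dev/null; python3 f.py
python3 -m inch '[255,-0.001,0,0,0,0,0, 255,-0.002,0.0001,0,0,0,0]'>/dev/null; python3 f.py
python3 -m inch '[255,-0.001,0,0,0,0,0, 255,-0.001,0,0,0,0,0]'>/dev/null; python3 f.py
python3 -m inch '[255,-0.001,0,0,0,0,0, 255,-0.001,0.0001,0,0,0,0]'>/dev/null; python3 f.py
python3 -m inch '[255,-0.001,0,0,0,0,0, 255,-0.001,0.0001,0,0,0,0]'>/dev/null; python3 f.py
```

```text
9.78 pos [0.5426 0.0643 0.1045] F [ 4.81 -3.84 -0.83]
10.15 pos [0.5408 0.0644 0.1045] F [ 5.27 -3.73 -2.16]
10.52 pos [0.539  0.0644 0.1045] F [ 5.89 -3.54 -2.23]
10.88 pos [0.5376 0.0645 0.1045] F [ 5.04 -3.1  -1.11]
11.25 pos [0.5365 0.0645 0.1045] F [ 4.79 -3.7  -0.61]
11.62 pos [0.5355 0.0646 0.1045] F [ 4.5  -3.58 -0.75]
```

```bash

python3 -m inch '[255,-0.001,-0.0005,0,0,0,0, 255,-0.002,-0.001,0,0,0,0]'>/dev/null; python3 f.py
python3 -m inch '[255,-0.001,0,0,0,0,0, 255,-0.001,0,0,0,0,0]'>/dev/null; python3 f.py
python3 -m inch '[255,-0.001,0,0,0,0,0, 255,-0.001,0,0,0,0,0]'>/dev/null; python3 f.py
python3 -m inch '[255,-0.0007,0,0,0,0,0, 255,-0.0007,0,0,0,0,0]'>/dev/null; python3 f.py
```

```text
11.98 pos [0.5335 0.0646 0.1045] F [ 4.78 -1.14 -1.38]
12.35 pos [0.5321 0.0646 0.1045] F [ 4.68 -0.33  0.31]
12.72 pos [0.5313 0.0646 0.1045] F [ 4.91  0.56 -0.06]
13.08 pos [0.5307 0.0646 0.1045] F [ 5.59  0.47 -0.41]
```

```bash

python3 -m inch '[255,-0.0007,0,0,0,0,0, 255,-0.0007,0,0,0,0,0]'>/dev/null; python3 f.py
python3 -m inch '[255,-0.0007,0,0,0,0,0, 255,-0.0007,0,0,0,0,0]'>/dev/null; python3 f.py
echo backoff; python3 -m inch '[255,0.001,0,0,0,0,0, 255,0.002,0,0,0,0,0, 255,0.003,0,0,0,0,0, 255,0.003,0,0,0,0,0]'>/dev/null; python3 f.py
```

```text
13.45 pos [0.53   0.0646 0.1045] F [ 5.64  0.05 -0.42]
13.82 pos [0.5295 0.0646 0.1045] F [ 5.92  0.24 -0.7 ]
backoff
14.35 pos [0.5321 0.0646 0.1045] F [5.23 0.34 0.8 ]
```

```bash

python3 -m inch '[255,-0.002,0,0,0,0,0, 255,-0.0036,0,0,0,0,0]'>/dev/null; python3 f.py
python3 -m inch '[255,-0.0006,0,0,0,0,0, 255,-0.0006,0,0,0,0,0]'>/dev/null; python3 f.py
python3 -m inch '[255,-0.0006,0,0,0,0,0, 255,-0.0006,0,0,0,0,0]'>/dev/null; python3 f.py
echo backoff; python3 -m inch '[255,0.001,0,0,0,0,0, 255,0.002,0,0,0,0,0, 255,0.003,0,0,0,0,0, 255,0.003,0,0,0,0,0]'>/dev/null; python3 f.py
```

```text
14.72 pos [0.5294 0.0646 0.1046] F [ 8.75  0.79 -2.99]
15.08 pos [0.5294 0.0646 0.1046] F [ 9.09  0.88 -3.84]
15.45 pos [0.5294 0.0646 0.1046] F [11.08  1.   -5.29]
backoff
15.98 pos [0.5306 0.0646 0.1045] F [ 5.48  0.58 -0.29]
```

```bash

python3 -m inch '[255,0.001,0,0,0,0,0, 255,0.002,0,0,0,0,0, 255,0.002,0,0,0,0,0]'>/dev/null; python3 f.py
python3 -m inch '[255,0.001,0,0,0,0,0, 255,0.001,0,0,0,0,0, 255,0.001,0,0,0,0,0]'>/dev/null; python3 f.py
python3 -m inch '[255,0.001,0,0,0,0,0, 255,0.001,0,0,0,0,0, 255,0.001,0,0,0,0,0]'>/dev/null; python3 f.py
```

```text
16.43 pos [0.5321 0.0645 0.1044] F [4.96 1.32 1.39]
16.88 pos [0.5322 0.0641 0.104 ] F [1.82 0.93 1.12]
17.33 pos [0.5334 0.064  0.104 ] F [-0.08 -0.31  0.22]
```

```bash

python3 -m inch '[255,0.008,0,0,0,0,0, 255,0.017,0,0,0,0,0, 255,0.017,0,0.03,0,0,0, 255,0.017,0,0.07,0,0,0, 255,0.017,0,0.105,0,0,0, 255,0.017,0,0.105,0,0,0, 255,0.017,0,0.105,0,0,0]'
python3 - <<'E'
from h import *
np.set_printoptions(precision=4,suppress=True)
for n in("side","wrist"):
  S=shot(n,n+"7.png")
  for k,z in dict(striker=.118,drag_pointer=.108,trip_button=.084).items():
    for r in manip.landmark_of(k,n)[:1]: print(n,k,round(r["confidence"],2),np.round(r["centre"]),ray(S,r["centre"],z))
print(np.array(manip.camera_info("wrist")["tool_from_camera"])[:3,3],manip.get_state()["position"],manip.get_state()["joint_pos"])
a=cv2.imread("pics/wrist7.png");cv2.imwrite("pics/w7v.png",a)
E
```

```text
t: 17.97
position: [0.5533, 0.0644, 0.2118]
tool_rot: [[-0.998, 0.055, 0.006], [0.055, 0.998, 0.001], [-0.006, 0.002, -1.0]]
contact_force: [0.7, -0.5, -0.8]
finger_gap: -0.0001
grip_force: 0.0
side striker 0.65 [244. 240.] [0.5116 0.0664 0.118 ]
side drag_pointer 0.64 [207. 247.] [0.5981 0.065  0.108 ]
side trip_button 0.53 [195. 271.] [0.6467 0.0244 0.084 ]
wrist striker 0.92 [190. 319.] [0.5141 0.0646 0.118 ]
wrist trip_button 0.5 [367. 180.] [ 0.64   -0.0402  0.084 ]
[ 0.0742  0.0001 -0.1231] [0.5506 0.0642 0.2083] [-16.5287  20.329    7.9036 108.0549  -3.4701  51.9438  79.871 ]
```

View pics/w7v.png

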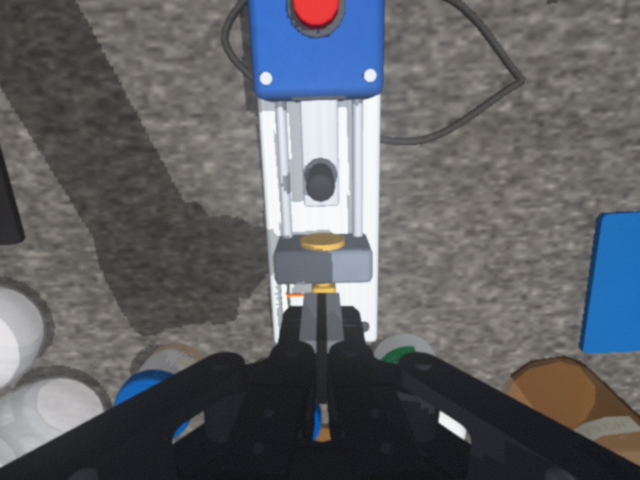

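The striker stands cocked (handle at (320,180), about 26 mm drawn), and the red button is on axis ahead. I'll go above it, yawed so the camera clears the rod.

```bash

python3 -m inch '[255,-0.035,0.001,0,0,0,7, 255,-0.07,0.002,0,0,0,14, 255,-0.095,0.003,0,0,0,21, 255,-0.115,0.003,0,0,0,28, 255,-0.1265,0.003,0,0,0,35, 255,-0.1265,0.003,0,0,0,35, 255,-0.1265,0.003,0,0,0,35]'
python3 f.py
python3 - <<'E'
from h import *
np.set_printoptions(precision=4,suppress=True)
S=shot("side","s8.png");T=shot("top","t8.png");W=shot("wrist","w8.png")
a=[cv2.imread(f"pics/{n}8.png") for n in"stw"]
cv2.imwrite("pics/v8.png",np.hstack([a[0][150:450,60:360],a[1][150:450,60:360]]))
E
```

```text
t: 18.95
position: [0.4248, 0.0672, 0.2095]
tool_rot: [[-0.851, -0.525, 0.001], [-0.525, 0.851, 0.0], [-0.001, -0.0, -1.0]]
contact_force: [0.4, 0.5, 0.3]
finger_gap: -0.0001
grip_force: 0.0
19.1 pos [0.4254 0.0672 0.2094] F [0.5  0.22 0.44]
```

View pics/v8.png

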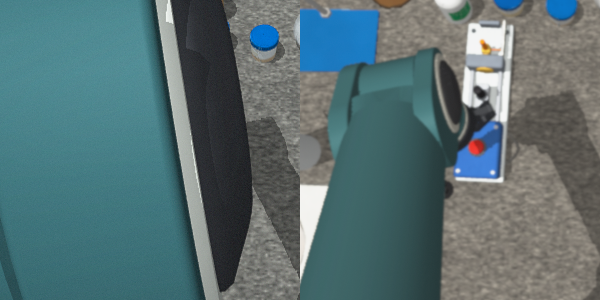

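The top crop shows the forearm passing over the rod base at (447,190). Before descending I'll check how close the wrist housing is to the rod.

```bash
python3 - <<'E'
from h import *
np.set_printoptions(precision=3,suppress=True)
T=cam("top");print("cam",-T[1].T@T[2], cam("side")[1].T@-cam("side")[2])
for rc in((50,430),(90,450),(50,340),(130,450),(160,440),(150,335),(165,310),(250,445)):
    p=(rc[0]+150,rc[1]-300+60);print(rc,[ray(T,p,z)[:2] for z in(.35,.45,.6)])
print(proj(T,[.338,.138,.277])-[60-300,150])
E
python3 - <<'E'
import cv2
cv2.imwrite("pics/w8v.png",cv2.imread("pics/w8.png"))
E
```

```text
cam [ 0.352 -0.079  0.952] [ 0.041 -0.072  0.915]
(50, 430) [array([0.518, 0.088]), array([0.491, 0.06 ]), array([0.449, 0.019])]
(90, 450) [array([0.467, 0.059]), array([0.448, 0.036]), array([0.419, 0.002])]
(50, 340) [array([0.517, 0.203]), array([0.489, 0.156]), array([0.448, 0.086])]
(130, 450) [array([0.417, 0.056]), array([0.406, 0.034]), array([0.39, 0.  ])]
(160, 440) [array([0.38 , 0.066]), array([0.375, 0.042]), array([0.368, 0.006])]
(150, 335) [array([0.39 , 0.196]), array([0.384, 0.15 ]), array([0.374, 0.082])]
(165, 310) [array([0.371, 0.225]), array([0.368, 0.174]), array([0.363, 0.099])]
(250, 445) [array([0.275, 0.054]), array([0.287, 0.032]), array([ 0.307, -0.001])]
[398.068 192.958]
```

View pics/w8v.png

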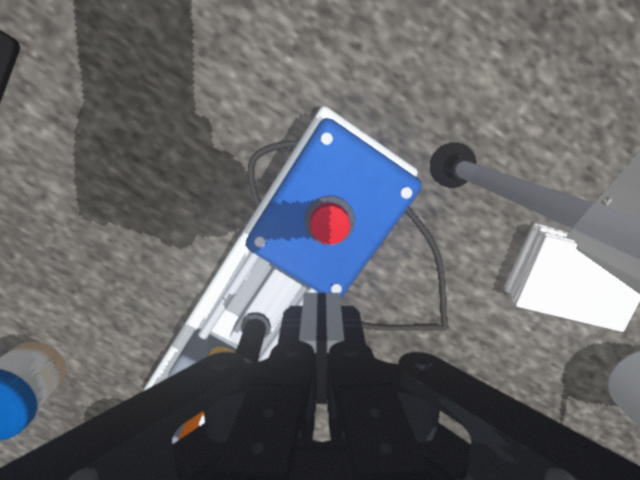

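The wrist view shows the red button at (329,223) and the rod off to the right, well clear. The wrist housing stays above the rod top. I'll descend to just above the button.

```bash

python3 - <<'E'
from h import *
C=cam("wrist");print(ray(C,(223,329),.084))
E
python3 -m inch '[255,-0.004,0.002,-0.02,0,0,0, 255,-0.004,0.002,-0.04,0,0,0, 255,-0.004,0.002,-0.06,0,0,0, 255,-0.004,0.002,-0.075,0,0,0, 255,-0.004,0.002,-0.088,0,0,0, 255,-0.004,0.002,-0.096,0,0,0, 255,-0.004,0.002,-0.096,0,0,0, 255,-0.004,0.002,-0.096,0,0,0]'
python3 f.py
```

```text
[0.41514185 0.06683954 0.084     ]
t: 19.97
position: [0.4206, 0.0692, 0.1132]
tool_rot: [[-0.85, -0.527, -0.001], [-0.527, 0.85, -0.0], [0.001, 0.0, -1.0]]
contact_force: [0.4, 0.0, 0.4]
finger_gap: -0.0001
grip_force: 0.0
20.12 pos [0.421  0.0693 0.1137] F [-0.21  0.17 -0.  ]
```

Now press in small steps, checking the force.

```bash

python3 -m inch '[255,0,0,-0.004,0,0,0, 255,0,0,-0.008,0,0,0, 255,0,0,-0.008,0,0,0]'>/dev/null; python3 f.py
python3 -m inch '[255,0,0,-0.003,0,0,0, 255,0,0,-0.003,0,0,0]'>/dev/null; python3 f.py
python3 -m inch '[255,0,0,-0.002,0,0,0, 255,0,0,-0.002,0,0,0]'>/dev/null; python3 f.py
python3 -m inch '[255,0,0,-0.0015,0,0,0, 255,0,0,-0.0015,0,0,0]'>/dev/null; python3 f.py
python3 -m inch '[255,0,0,-0.001,0,0,0, 255,0,0,-0.001,0,0,0]'>/dev/null; python3 f.py
```

```text
20.57 pos [0.4202 0.0692 0.105 ] F [ 0.04  0.23 -0.11]
20.93 pos [0.4206 0.0693 0.1022] F [0.12 0.14 0.82]
21.3 pos [0.4205 0.0692 0.1002] F [0.11 0.11 0.52]
21.67 pos [0.4204 0.0692 0.0987] F [-0.15 -0.16  2.85]
22.03 pos [0.4204 0.0692 0.0978] F [-0.01  0.01  2.63]
```

```bash
cat > g.py <<'E'
from h import *
for n in("wrist","top"):
    C=cam(n);manip.grab_frame(n)
    for k,z in(("striker",.118),("drag_pointer",.108)):
        for r in manip.landmark_of(k,n)[:1]:print(n,k,round(r["confidence"],2),ray(C,r["centre"],z).round(3))
E
python3 -m inch '[255,0,0,-0.001,0,0,0, 255,0,0,-0.001,0,0,0]'>/dev/null; python3 f.py
python3 -m inch '[255,0,0,-0.001,0,0,0, 255,0,0,-0.001,0,0,0]'>/dev/null; python3 f.py
python3 -m inch '[255,0,0,-0.001,0,0,0, 255,0,0,-0.001,0,0,0]'>/dev/null; python3 f.py; python3 g.py
```

```text
22.4 pos [0.4204 0.0692 0.0967] F [-0.52 -0.26  2.45]
22.77 pos [0.4204 0.0692 0.0957] F [-0.36  0.09  2.84]
23.13 pos [0.4205 0.0692 0.0947] F [-0.97  0.35  3.3 ]
top striker 0.8 [0.536 0.059 0.118]
top drag_pointer 0.76 [0.617 0.058 0.108]
```

It appears to have fired. I'll lift off and verify.

```bash

python3 -m inch '[255,0,0,0.01,0,0,0, 255,0,0,0.03,0,0,0, 255,0,0,0.06,0,0,0, 255,0,0,0.10,0,0,0, 255,0,0,0.135,0,0,0, 255,0.03,0,0.135,0,0,-7, 255,0.065,0,0.135,0,0,-14, 255,0.10,0,0.135,0,0,-21, 255,0.13,0,0.135,0,0,-28, 255,0.13,0,0.135,0,0,-35, 255,0.13,0,0.135,0,0,-35]'|tail -3
python3 g.py; python3 - <<'E'
from h import *
shot("wrist","w9.png");cv2.imwrite("pics/w9v.png",cv2.imread("pics/w9.png"))
E
```

```text
contact_force: [-1.4, -0.4, -0.0]
finger_gap: -0.0
grip_force: 0.0
top striker 0.58 [0.541 0.067 0.118]
```

View pics/w9v.png

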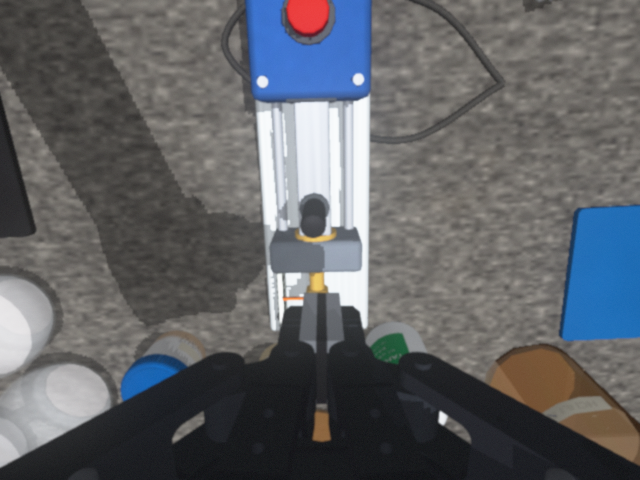

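The handle is back at rest at (313,218). The pointer's scale arm is at row 298, 26 px from the block against 12 px before, so it was thrown about 13 mm or more. The button is up and nothing is being touched.

```bash
python3 -c "
from bench import manip
print(manip.hand_in())"
```

```text
the job is handed in; nothing more can be done
None
```

The check shot is done and handed in: I zeroed the pointer, cocked the striker on the sear (about 5 N on the rear stop) and tripped it at about 3 N; the striker came home and threw the pointer roughly 13–19 mm by camera estimate, but the hand-in gave no verdict.

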